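Free the sample shuttle and push it to the yellow stop

TASK

On the black analyser, press down the orange thumb plate in the middle of the sample shuttle to free its brake and, keeping it pressed, push the shuttle along its rails until it rests against the yellow stop. Then let the plate spring up again and move clear. Fingertips only, nothing is picked up: do not force the shuttle while its brake is on, and leave the jars, bottles and other loose things where they are.

Things in the scene. Friction and masses are not known exactly. Their poses are not given: they have to be found in the camera images.
- console: the analyser: low black box 260 x 440 mm, its glossy deck 60 mm above the table, two aluminium rails along its y axis. Fixed; origin at the centre of its underside, on the table; x points away from the robot at yaw 0, y along the rails. The rails' centre line lies at x = -20 mm in this frame. It stands in a different place and yaw each time
- shuttle (a joint): position of the shuttle along the console's +y axis, m, 0 at mid-rail, about -0.106 to 0.106. Once its brake is freed it takes about 1 N to push; with the brake on it holds against more than 30 N
- shuttle_mid (a point): middle of the shuttle, on the rails' centre line, 90 mm above the table; axes as the console's. The shuttle is an aluminium sled 110 mm long along the rails, 70 mm wide, with a raised block across each end (18 mm long, top 106 mm above the table), low side strips (top 90 mm), and a clear sample cell on its +x side (to 70 mm from its middle, top 110 mm above the table)
- press_plate (a joint): how far the orange thumb plate is pressed down, m: about 0 (to -0.0006) up, brake on; 0.007 at its lower stop. A spring holds it up: it begins to move, and the brake is free, at about 7.5 N; 9 to 10 N presses it fully. Any depth over about 1 mm frees the brake; 3 to 5 mm is a good press
- plate_mid (a point): centre of the upper face of the orange thumb plate, where to press; 98 mm above the table when up, moves down with the plate. It is flat with black grip lines, 44 mm across by 68 mm along the rails, between the shuttle's end blocks, which stand 8 mm above it, 74 mm apart. A fingertip pressing on it carries the shuttle along by friction, or can push on an end block. Axes as the console's
- stop_yellow_mid (a point): middle of the yellow-capped stop, the one to reach, on the rails' centre line, 90 mm above the table: a fixed block 24 mm long along the rails, 70 mm across, top 108 mm above the table. On either end of the rails (places change with the blue one). The shuttle touches it when the middles of shuttle and stop are 67 mm apart
- stop_blue_mid (a point): middle of the blue-capped stop at the other end of the rails, same sizes; not the one to reach
- jar_red: loose amber glass jar with a red cap, 28 mm across, 50 mm tall, standing on the console's deck behind the rails; origin at the centre of its underside
- jar_white: loose amber glass jar with a white cap, 28 mm across, 50 mm tall, on the deck behind the rails; origin at the centre of its underside
- wash_bottle: loose white bottle with a red nozzle, 66 mm across, 162 mm tall, on the table; origin at the centre of its underside
- beaker: loose open glass beaker, 70 mm across, 90 mm tall, on the table; origin at the centre of its underside
- clear_cover: loose clear open box, 130 x 130 x 90 mm, on the table; origin at the centre of its underside
- hex_driver: loose screwdriver with a blue handle, 170 mm long, lying on the table; origin under its middle
- reagent: loose amber bottle with a blue cap, 60 mm across, 120 mm tall, on the table; origin at the centre of its underside

How it is judged:
By the outcome, as a careful person would: the job done as asked, in the order asked, and still so for the second after the job is handed in, with the robot touching nothing.
It also fails if it takes over 38 s, if anything falls off the work surface, if the arm or the gripper's body presses on something with over 40 N, if the wrist force passes 120 N, or if a joint passes its speed limit or range.

ROBOT

A 6-joint arm with a two-finger parallel gripper is mounted at the origin on the work surface. World frame = base frame: x ahead of the robot, y to its left, z up, the work surface at z = 0. Lengths are in m, angles in rad, forces in N, time in s.
With the tool pointing down it reaches from about 0.275 to 0.875 m from the base axis. Payload 12.5 kg.
Tool frame: the origin (TCP) lies on the centre line of the jaws, within the pads' length; the fingertips stand 19 mm ahead of it and the grasp point (between the pads) is the TCP; y points along the fingers, x is the direction in which the jaws open and shut, and the axes are right-handed (so a half turn about y gives the same grasp; the last joint's range is limited). The gripper opens to 85 mm and grips with 20 to 120 N. Pads are 22 mm wide; open, the fingers measure 114 mm over their backs; the gripper's body (76 mm by 85 mm) begins 54 mm behind the grasp point. The pads swing forward as they close: fully open they stand 13 mm farther back than shut.
Start: joints at [-1.286, 0.351, 1.652, -0, 1.139, -0.085], TCP at [0.199, -0.513, 0.25] pointing down, gripper open.
Joint ranges: [-2.75, 2.75], [-0.79, 2.1], [0.01, 2.65], [-1.57, 4.71], [0.07, 3.14], [-2.87, 2.87]. Speed limits (rad/s): [2.22, 2.22, 2.79, 3.14, 3.14, 3.14].

INTERFACE

Orientations are given as a rotation vector (axis times angle).
In Python, from bench import manip gives the robot as it stands.
- The arm moves only by the tool drive_tool, never from a script. Its arguments are lists of equal length, an entry for each row: "linear": the shift along the tool's x, y, z in cm, a list of three; "rot": the turn, a rotation vector about the tool's x, y, z in rad, a list of three; "fingers": the closure, from -1 (fully open) to 1 (shut). In form: {"linear": [[tx, ty, tz], ...], "rot": [[rx, ry, rz], ...], "fingers": [fingers, ...]}. A call has exactly 10 rows; each row is the pose to reach, as a shift and turn from the pose measured when the call began, along the tool's axes at that moment; what a row does not reach only later rows make up. A row lasts 1/10 s, in which the tool goes at most 50 mm and 8.59 degrees, less where a joint would pass 70% of its speed; a pose out of reach is approached as far as the arm can. A call with a gripper value outside its range is refused whole. The fingers move at their own pace and stop on an object; "newtons" is the grip in N (left out, the last holds). Time passes only in rows, so rows that repeat a pose let the fingers close, or fill a call up. It gives the time, the measured TCP pose, the force and the opening at its end, in the units of the state.
- manip.get_obs(): the state, without advancing time (a new reading comes with each control period).
- manip.get_image(name): name is "scene" or "side" or "wrist"; returns a dict with "image" (420x560x3 uint8, red, green, blue), "vertical_fov" (degrees; the focal length in pixels is half the picture's height over the tangent of half this angle, whatever the lens; pixels are square), "cx", "cy" (the principal point, pixels), "k1" (the pictures are not rectified: a ray, as slopes to the right and down, at radius r is drawn at 1 + k1 r^2 times it, then the intrinsics apply), "rvec" (rotation vector, rad) and "tvec" (3), from world to camera coordinates, as OpenCV has them. Camera axes: x right, y down, z forward; pixel columns grow to the right and rows downward; lengths in m; the calibration is good to about 2 mm. A picture is of the moment at which its call begins. There is no depth.
- manip.hand_in(): hands the job in, once; it reports no verdict.
The state is a dict: "t": time; "q": joint angles; "joint_velocities": joint speeds; "joint_torque": joint torques, N m; "position": TCP position; "eef_rot": TCP orientation; "ft_force": force on the tool from outside, world axes, zero at the start; "moment": the same for the moment, N m; "opening": opening from 0.0 (shut) to 1.0 (fully open).
Only numpy, scipy, OpenCV 4.12 (cv2) and the standard library are available. Lean on these libraries where they do the work, as an engineer would, in place of code of your own. Each camera call takes 0.05 s, during which the arm holds its last target.

## Working session

There is one attempt and no reset: what is moved stays moved. The work goes in short steps, Python scripts to look and compute and a tool call to move; the robot and the scene stay as the last step left them, time stands still between calls to the robot, and variables do not carry over. Pictures are saved under pics/ and viewed, and the job is handed in when it is done.

Besides the shell and the picture viewer there is one more tool, called after "Call:" in YAML: its name, and indented under it one key for each argument. drive_tool: Moves the arm, as the interface text tells. Its arguments: {"type":"object","properties":{"linear":{"type":"array","items":{"type":"array","items":{"type":"number"}}},"rot":{"type":"array","items":{"type":"array","items":{"type":"number"}}},"fingers":{"type":"array","items":{"type":"number"}},"newtons":{"type":"number"}},"required":["linear","rot","fingers"]}

```bash
mkdir -p pics
cat > h.py <<'E'
import numpy as np, cv2
from bench import manip
def grab(n,save=None):
    d=manip.get_image(n); 
    if save: cv2.imwrite('pics/'+save,d['image'][:,:,::-1])
    return d
def cam(d):
    h=d['image'].shape[0]; f=h/2/np.tan(np.radians(d['vertical_fov'])/2)
    K=np.array([[f,0,d['cx']],[0,f,d['cy']],[0,0,1.]]); D=np.array([d['k1'],0,0,0,0.])
    return K,D,np.array(d['rvec'],float),np.array(d['tvec'],float)
def cast(d,px,z):
    K,D,r,t=cam(d); p=cv2.undistortPoints(np.array(px,float).reshape(-1,1,2),K,D).reshape(-1,2)
    R=cv2.Rodrigues(r)[0]; c=-R.T@t
    v=np.c_[p,np.ones(len(p))]@R
    s=(z-c[2])/v[:,2]; return c+v*s[:,None]
def proj(d,P):
    K,D,r,t=cam(d); return cv2.projectPoints(np.array(P,float).reshape(-1,1,3),r,t,K,D)[0].reshape(-1,2)
E
python3 - <<'E'
from h import *
for n in ['scene','side','wrist']:
    d=grab(n,n+'0.png'); print(n,d['vertical_fov'],d['k1'],d['tvec'])
o=manip.get_obs(); print({k:np.round(v,3) for k,v in o.items()})
E
```

```text
scene 45.78406291017212 -0.1601981028829231 [ 0.39608721 -0.1389993   2.08894647]
side 42.08658804047121 -0.026583674316170074 [-0.50617751  0.24296451  1.59053394]
wrist 58.692431143132765 -0.016225093505424955 [-0.54926159 -0.03651673  0.37950079]
{'t': np.float64(0.15), 'q': array([-1.286,  0.351,  1.652, -0.   ,  1.139, -0.085]), 'joint_velocities': array([-0.   , -0.001, -0.002, -0.   , -0.   ,  0.001]), 'joint_torque': array([-1.0000e-03, -5.0625e+01, -2.9150e+01, -0.0000e+00,  3.0000e-03,
       -0.0000e+00]), 'position': array([ 0.199, -0.513,  0.25 ]), 'eef_rot': array([-1.361,  0.933, -0.932]), 'ft_force': array([ 0.091, -0.318,  0.903]), 'moment': array([ 0.016,  0.026, -0.   ]), 'opening': np.float64(0.999)}
```

View pics/scene0.png

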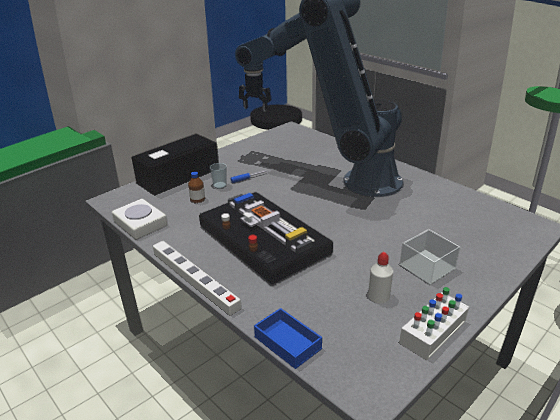

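View pics/side0.png

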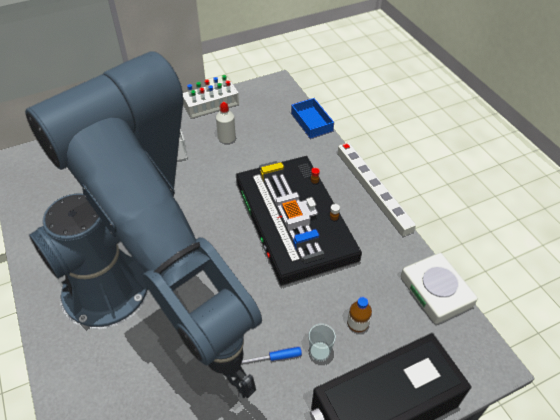

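View pics/wrist0.png

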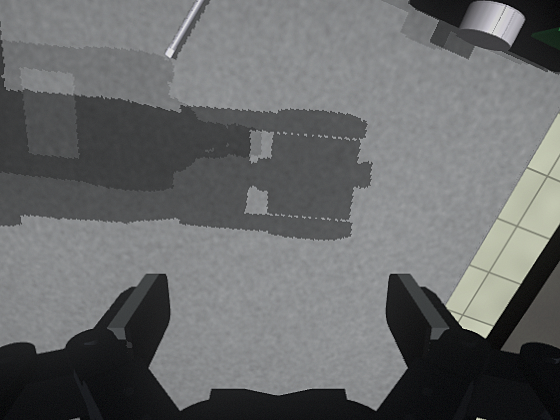

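Side view: yellow stop near (271,169), blue stop near (306,236), orange plate near (292,210). Next I measure them with colour masks in both views.

Run:
```python
from h import *
roi={'scene':(195,190,335,285),'side':(230,150,365,285)}
for n in ['scene','side']:
    d=grab(n); im=d['image']; hsv=cv2.cvtColor(im,cv2.COLOR_RGB2HSV)
    x0,y0,x1,y1=roi[n]; M=np.zeros(im.shape[:2],np.uint8); M[y0:y1,x0:x1]=1
    for c,lo,hi,z in [('orange',(4,140,90),(17,255,255),.098),('yellow',(20,140,90),(33,255,255),.108),('blue',(100,140,80),(125,255,255),.108)]:
        m=cv2.inRange(hsv,lo,hi)*M
        if c=='orange': m=cv2.morphologyEx(m,cv2.MORPH_CLOSE,np.ones((5,5)))
        k,l,s,ce=cv2.connectedComponentsWithStats(m)
        i=1+np.argmax(s[1:,4]); 
        cs=cv2.findContours((l==i).astype(np.uint8),0,2)[0][0]
        W=cast(d,cs.reshape(-1,2),z)[:,:2]
        r=cv2.minAreaRect((W*1000).astype(np.float32))
        print(n,c,s[i],ce[i].round(1),cast(d,ce[i],z).round(4),r)
    x0,y0,x1,y1=roi[n]; cv2.imwrite(f'pics/{n}_c.png',cv2.resize(im[y0:y1,x0:x1,::-1],None,fx=4.4,fy=4.4,interpolation=2))
```

```text
scene orange [252 206  19  11 112] [260.7 210.9] [[ 0.594  -0.0365  0.098 ]] ((593.7753295898438, -36.752742767333984), (56.194976806640625, 44.70733642578125), 83.75818634033203)
scene yellow [285 227  22  13 122] [295.8 232.5] [[0.613  0.1544 0.108 ]] ((613.6907958984375, 153.9480438232422), (34.113101959228516, 77.3504409790039), 84.31368255615234)
scene blue [234 193  20  10  85] [243.4 197.2] [[ 0.586  -0.1385  0.108 ]] ((585.1503295898438, -137.81195068359375), (35.764644622802734, 72.2707748413086), 79.4426040649414)
side orange [282 200  20  18 237] [291.6 208.6] [[ 0.5915 -0.0325  0.098 ]] ((591.47607421875, -32.178863525390625), (63.23289489746094, 44.659271240234375), 84.21001434326172)
side yellow [261 162  23  17 178] [271.3 168. ] [[0.6046 0.1424 0.108 ]] ((600.9279174804688, 142.42898559570312), (90.55101013183594, 43.17998504638672), 8.220117568969727)
side blue [293 229  26  19 223] [305.4 236.4] [[ 0.577  -0.1517  0.108 ]] ((574.8949584960938, -151.1419219970703), (86.30095672607422, 39.48057556152344), 2.7482919692993164)
```

View pics/side_c.png

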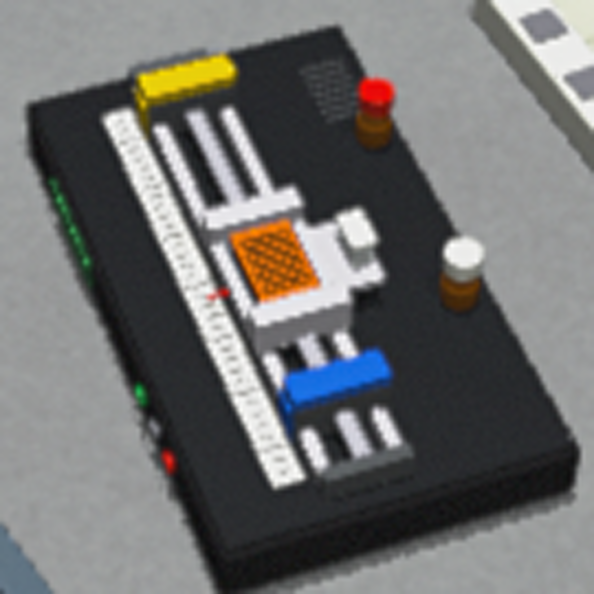

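View pics/scene_c.png

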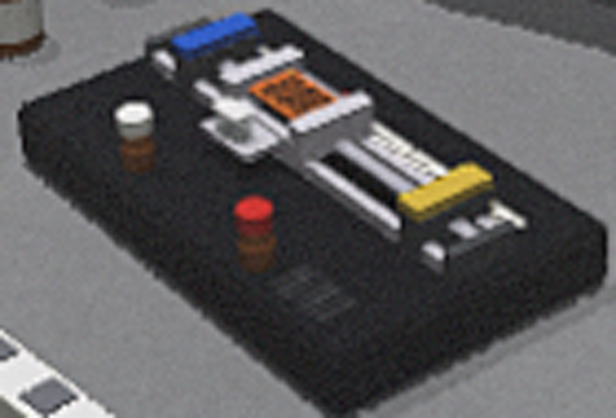

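```bash
cat >> h.py <<'E'
from scipy.spatial.transform import Rotation as Ro
def pose():
    o=manip.get_obs(); return o,Ro.from_rotvec(o['eef_rot']),np.array(o['position'])
def delta(target,Rt=None):
    o,R,p=pose(); print('lin cm',(R.inv().apply(np.array(target)-p)*100).round(2))
    if Rt is not None: print('rot',(R.inv()*Rt).as_rotvec().round(4))
E
python3 - <<'E'
from h import *
o,R,p=pose(); print(R.as_matrix().round(3))
a=np.radians(-5.2)
ux=np.array([np.cos(a),np.sin(a),0]);uy=np.array([-np.sin(a),np.cos(a),0]);dn=np.array([0,0,-1.])
for s in (1,-1):
  for X in (ux*s,uy*s):
    Rt=Ro.from_matrix(np.c_[X,dn,np.cross(X,dn)]); print(X.round(2)); delta([.593,-.034,.25],Rt)
d=grab('wrist');K,D,r,t=cam(d);Rc=cv2.Rodrigues(r)[0];c=-Rc.T@t
print('cam in tool',R.inv().apply(c-p).round(3),'fwd in tool',R.inv().apply(Rc[2]).round(3))
E
```

```text
[[ 0.361 -0.     0.932]
 [-0.932  0.001  0.361]
 [-0.001 -1.     0.   ]]
[ 1.   -0.09  0.  ]
lin cm [-3.038e+01  2.000e-02  5.406e+01]
rot [-3.0000e-04 -1.1102e+00 -5.0000e-04]
[0.09 1.   0.  ]
lin cm [-3.038e+01  2.000e-02  5.406e+01]
rot [-7.000e-04 -2.681e+00 -1.000e-04]
[-1.    0.09 -0.  ]
lin cm [-3.038e+01  2.000e-02  5.406e+01]
rot [ 5.0000e-04  2.0314e+00 -4.0000e-04]
[-0.09 -1.   -0.  ]
lin cm [-3.038e+01  2.000e-02  5.406e+01]
rot [ 1.000e-04  4.606e-01 -5.000e-04]
cam in tool [-0.    -0.123  0.077] fwd in tool [-0.     0.955 -0.297]
```

Run:
```python
from h import *
a=np.radians(-5.2)
ux=np.array([np.cos(a),np.sin(a),0]);dn=np.array([0,0,-1.])
Rt=Ro.from_matrix(np.c_[ux,dn,np.cross(ux,dn)]); delta([.6,.05,.25],Rt)
```

```text
lin cm [-3.797e+01  3.000e-02  5.775e+01]
rot [-3.0000e-04 -1.1103e+00 -3.0000e-04]
```

Call:
drive_tool:
  linear:
    - [-2, 0, 3]
    - [-4.5, 0, 7]
    - [-7, 0, 10.5]
    - [-9.5, 0, 14.5]
    - [-12, 0, 18]
    - [-14.5, 0, 22]
    - [-17, 0, 25.5]
    - [-19.5, 0, 29.5]
    - [-22, 0, 33.5]
    - [-24, 0, 36.5]
  rot:
    - [0, -0.06, 0]
    - [0, -0.13, 0]
    - [0, -0.2, 0]
    - [0, -0.27, 0]
    - [0, -0.34, 0]
    - [0, -0.41, 0]
    - [0, -0.48, 0]
    - [0, -0.55, 0]
    - [0, -0.63, 0]
    - [0, -0.7, 0]
  fingers: [-1, -1, -1, -1, -1, -1, -1, -1, -1, -1]

```text
t: 1.3
position: [0.4535, -0.1548, 0.2504]
eef_rot: [-1.535, 0.389, -0.39]
ft_force: [0.6, -0.0, 0.8]
opening: 1.001
```

Run:
```python
from h import *
a=np.radians(-5.2)
ux=np.array([np.cos(a),np.sin(a),0]);dn=np.array([0,0,-1.])
Rt=Ro.from_matrix(np.c_[ux,dn,np.cross(ux,dn)]); delta([.6,.05,.25],Rt)
```

```text
lin cm [ 3.11  0.05 24.99]
rot [-5.000e-04 -4.061e-01  2.000e-04]
```

Call:
drive_tool:
  linear:
    - [0.5, 0, 4]
    - [1, 0, 8]
    - [1.5, 0, 12]
    - [2, 0, 16]
    - [2.5, 0, 20]
    - [2.8, 0, 23]
    - [3.1, 0, 25]
    - [3.1, 0, 25]
    - [3.1, 0, 25]
    - [3.1, 0, 25]
  rot:
    - [0, -0.06, 0]
    - [0, -0.12, 0]
    - [0, -0.19, 0]
    - [0, -0.26, 0]
    - [0, -0.32, 0]
    - [0, -0.37, 0]
    - [0, -0.406, 0]
    - [0, -0.406, 0]
    - [0, -0.406, 0]
    - [0, -0.406, 0]
  fingers: [-1, -1, -1, -1, -1, -1, -1, -1, -1, -1]

```text
t: 2.3
position: [0.5995, 0.0494, 0.2505]
eef_rot: [-1.569, 0.072, -0.072]
ft_force: [0.0, -0.4, -0.4]
opening: 1.001
```

Run:
```python
from h import *
d=grab('wrist','w1.png'); o,R,p=pose(); print(p, R.as_matrix().round(3))
```

```text
[0.59954627 0.04929672 0.25061774] [[ 0.996  0.     0.092]
 [-0.092  0.     0.996]
 [ 0.    -1.     0.   ]]
```

View pics/w1.png

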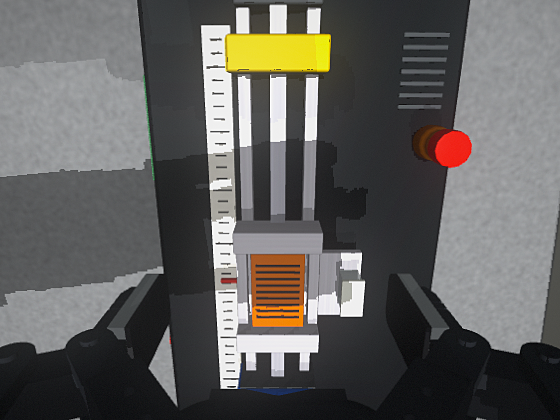

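Wrist view: yellow stop spans (225–330, 34–72), shuttle's yellow-side block top starts at row ~222, and the orange plate spans (250–305, 254–327), clearly visible. Yaw is nearly aligned.

Run:
```python
from h import *
d=grab('wrist'); im=d['image']; hsv=cv2.cvtColor(im,cv2.COLOR_RGB2HSV)
for c,lo,hi,z in [('orange',(4,130,70),(17,255,255),.098),('yellow',(20,130,70),(33,255,255),.108)]:
    m=cv2.inRange(hsv,lo,hi); m=cv2.morphologyEx(m,cv2.MORPH_CLOSE,np.ones((9,9)))
    k,l,s,ce=cv2.connectedComponentsWithStats(m); i=1+np.argmax(s[1:,4])
    cs=cv2.findContours((l==i).astype(np.uint8),0,2)[0][0]
    r=cv2.minAreaRect((cast(d,cs.reshape(-1,2),z)[:,:2]*1000).astype(np.float32))
    print(c,s[i],r,cv2.boxPoints(r).round(1).tolist())
# rails' edges, ruler: console direction
g=[(204,60),(222,380)]
print('corners yellow top',cast(d,[(225,34),(330,34),(330,72),(225,72)],.108).round(4))
print('block',cast(d,[(234,222),(322,222),(322,234),(234,234)],.106).round(4))
cv2.imwrite('pics/w1c.png',cv2.resize(im[0:350,180:390,::-1],None,fx=1.7,fy=1.7,interpolation=2))
cv2.imwrite('pics/w1d.png',cv2.resize(im[200:350,200:390,::-1],None,fx=4,fy=4,interpolation=2))
```

```text
orange [ 251  254   54   73 3825] ((592.4066772460938, -32.745849609375), (67.44326782226562, 43.50689697265625), 84.62715148925781) [[567.5999755859375, -64.30000305175781], [610.9000244140625, -68.4000015258789], [617.2000122070312, -1.2000000476837158], [573.9000244140625, 2.9000000953674316]]
yellow [ 225   33  106   40 4068] ((609.5107421875, 149.6833038330078), (24.08826446533203, 69.74150848388672), 84.6313247680664) [[573.7000122070312, 141.0], [643.0999755859375, 134.39999389648438], [645.4000244140625, 158.39999389648438], [575.9000244140625, 164.89999389648438]]
corners yellow top [[0.5767 0.1643 0.108 ]
 [0.6449 0.1578 0.108 ]
 [0.6437 0.1344 0.108 ]
 [0.5735 0.141  0.108 ]]
block [[0.5656 0.0339 0.106 ]
 [0.6322 0.0276 0.106 ]
 [0.6316 0.0179 0.106 ]
 [0.5644 0.0242 0.106 ]]
```

View pics/w1d.png

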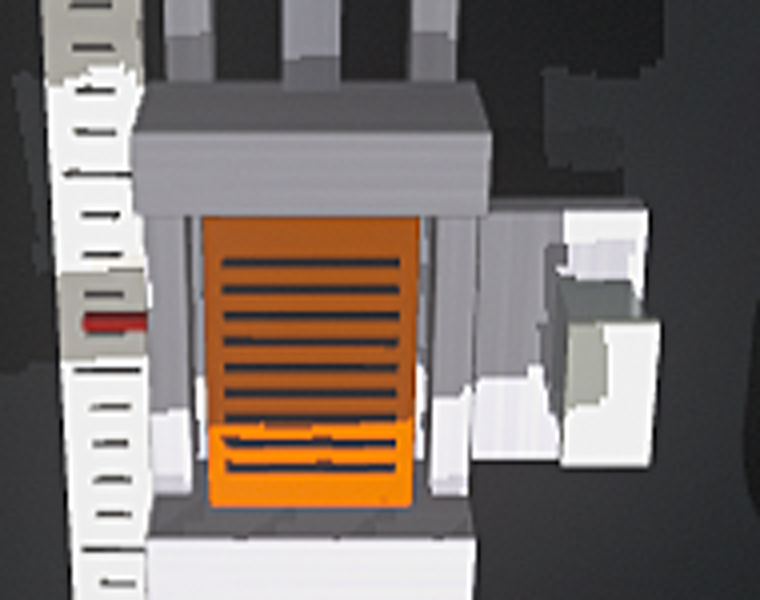

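Run:
```python
from h import *
delta([.5933,-.0227,.15])
```

```text
lin cm [ 0.03 10.06 -7.23]
```

Call:
drive_tool:
  linear:
    - [0, 0, -1.5]
    - [0, 0, -4]
    - [0, 1, -6.2]
    - [0, 3, -7.2]
    - [0, 5, -7.2]
    - [0, 7, -7.2]
    - [0, 9, -7.2]
    - [0, 10, -7.2]
    - [0, 10, -7.2]
    - [0, 10, -7.2]
  rot:
    - [0, 0, 0]
    - [0, 0, 0]
    - [0, 0, 0]
    - [0, 0, 0]
    - [0, 0, 0]
    - [0, 0, 0]
    - [0, 0, 0]
    - [0, 0, 0]
    - [0, 0, 0]
    - [0, 0, 0]
  fingers: [1, 1, 1, 1, 1, 1, 1, 1, 1, 1]
  newtons: 40

```text
t: 3.4
position: [0.5933, -0.0228, 0.1514]
eef_rot: [-1.569, 0.072, -0.074]
ft_force: [-0.1, 0.0, 0.3]
opening: 0.002
```

Run:
```python
from h import *
d=grab('wrist','w2.png'); o,R,p=pose(); print(p,o['opening'],o['ft_force']); delta([.5933,-.0227,.13])
print(proj(d,[[.5924,-.0327,.098],[.5933,-.0227,.131],[.5933,-.0227,.118]]).round(0))
```

```text
[ 0.59345526 -0.02267443  0.15166718] -0.0007591998373435573 [-1.22344583 -0.61145556  0.19411126]
lin cm [-0.02  2.17 -0.  ]
[[276. 265.]
 [276. 278.]
 [276. 265.]]
```

View pics/w2.png

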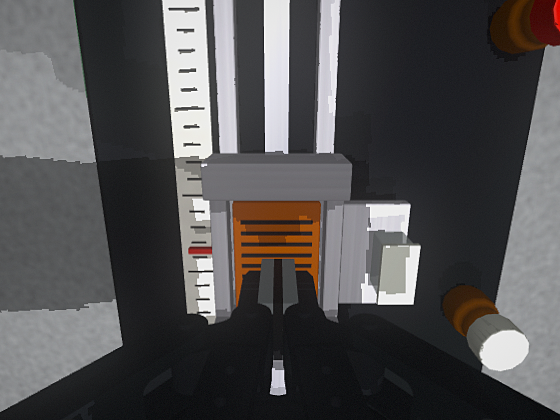

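The shut tips at about (262–292, 260) are centred over the plate. I descend in small probes.

Call:
drive_tool:
  linear:
    - [0, 0.4, 0]
    - [0, 0.8, 0]
    - [0, 1.2, 0]
    - [0, 1.5, 0]
    - [0, 1.8, 0]
    - [0, 2.0, 0]
    - [0, 2.2, 0]
    - [0, 2.4, 0]
    - [0, 2.4, 0]
    - [0, 2.4, 0]
  rot:
    - [0, 0, 0]
    - [0, 0, 0]
    - [0, 0, 0]
    - [0, 0, 0]
    - [0, 0, 0]
    - [0, 0, 0]
    - [0, 0, 0]
    - [0, 0, 0]
    - [0, 0, 0]
    - [0, 0, 0]
  fingers: [1, 1, 1, 1, 1, 1, 1, 1, 1, 1]

```text
t: 4.45
position: [0.5935, -0.0227, 0.1277]
eef_rot: [-1.569, 0.071, -0.074]
ft_force: [0.4, -0.2, 0.8]
opening: -0.004
```

Call:
drive_tool:
  linear:
    - [0, 0.3, 0]
    - [0, 0.6, 0]
    - [0, 0.8, 0]
    - [0, 0.9, 0]
    - [0, 1.0, 0]
    - [0, 1.1, 0]
    - [0, 1.15, 0]
    - [0, 1.2, 0]
    - [0, 1.2, 0]
    - [0, 1.2, 0]
  rot:
    - [0, 0, 0]
    - [0, 0, 0]
    - [0, 0, 0]
    - [0, 0, 0]
    - [0, 0, 0]
    - [0, 0, 0]
    - [0, 0, 0]
    - [0, 0, 0]
    - [0, 0, 0]
    - [0, 0, 0]
  fingers: [1, 1, 1, 1, 1, 1, 1, 1, 1, 1]

```text
t: 5.45
position: [0.5937, -0.0227, 0.1164]
eef_rot: [-1.569, 0.071, -0.074]
ft_force: [-2.7, 1.3, 7.8]
opening: 0.002
```

Call:
drive_tool:
  linear:
    - [0, 0.05, 0]
    - [0, 0.1, 0]
    - [0, 0.15, 0]
    - [0, 0.2, 0]
    - [0, 0.25, 0]
    - [0, 0.3, 0]
    - [0, 0.35, 0]
    - [0, 0.35, 0]
    - [0, 0.35, 0]
    - [0, 0.35, 0]
  rot:
    - [0, 0, 0]
    - [0, 0, 0]
    - [0, 0, 0]
    - [0, 0, 0]
    - [0, 0, 0]
    - [0, 0, 0]
    - [0, 0, 0]
    - [0, 0, 0]
    - [0, 0, 0]
    - [0, 0, 0]
  fingers: [1, 1, 1, 1, 1, 1, 1, 1, 1, 1]

```text
t: 6.45
position: [0.5937, -0.0227, 0.1136]
eef_rot: [-1.57, 0.071, -0.074]
ft_force: [-3.3, 0.8, 8.1]
opening: 0.005
```

Run:
```python
from h import *
d=grab('wrist','w3.png'); o,R,p=pose(); print(p,o['ft_force'],R.as_matrix()[:,[0,2]].round(4).tolist())
u=np.array([.0171,.1824,0]);u/=np.linalg.norm(u); delta(p+u*.116)
```

```text
[ 0.59366557 -0.02265572  0.11363313] [-4.26258458  1.39713659  8.35146511] [[0.9957, 0.0922], [-0.0922, 0.9957], [0.0024, 0.0002]]
lin cm [1.00e-02 0.00e+00 1.16e+01]
```

View pics/w3.png

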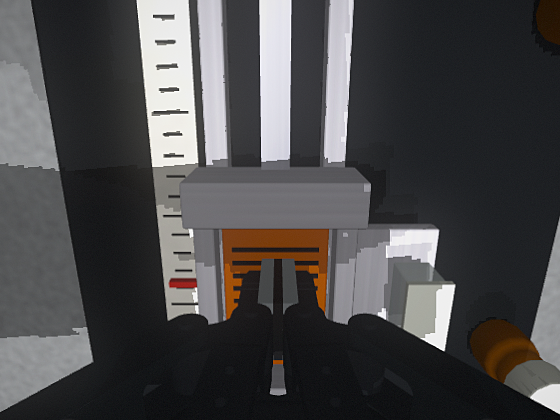

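Plate is about 3 mm down at 8 N, so the brake should be free. Now I push along the rails.

Call:
drive_tool:
  linear:
    - [0, 0.05, 0.1]
    - [0, 0.1, 0.4]
    - [0, 0.1, 0.8]
    - [0, 0.1, 1.3]
    - [0, 0.1, 1.8]
    - [0, 0.1, 2.3]
    - [0, 0.1, 2.8]
    - [0, 0.1, 3.2]
    - [0, 0.1, 3.4]
    - [0, 0.1, 3.4]
  rot:
    - [0, 0, 0]
    - [0, 0, 0]
    - [0, 0, 0]
    - [0, 0, 0]
    - [0, 0, 0]
    - [0, 0, 0]
    - [0, 0, 0]
    - [0, 0, 0]
    - [0, 0, 0]
    - [0, 0, 0]
  fingers: [1, 1, 1, 1, 1, 1, 1, 1, 1, 1]

```text
t: 7.5
position: [0.5969, 0.0115, 0.1134]
eef_rot: [-1.569, 0.07, -0.074]
ft_force: [-2.5, 1.4, 8.0]
opening: -0.001
```

Run:
```python
from h import *
d=grab('wrist','w4.png'); o,R,p=pose(); print(p,o['ft_force'])
```

```text
[0.59688766 0.01144897 0.11342338] [-4.86865413  1.22395977  8.69623217]
```

View pics/w4.png

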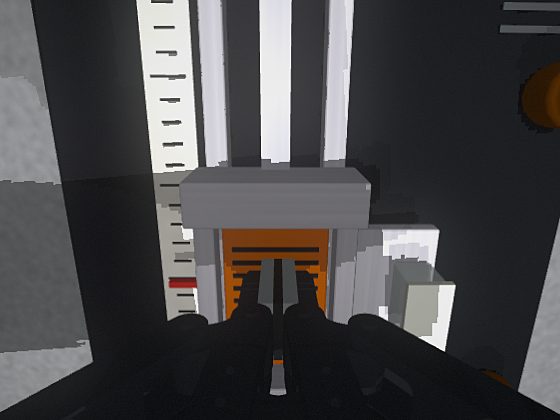

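The shuttle moves with the tip without slip: the block's place in the picture has not changed while the ruler has advanced. About 8.2 cm remain.

Call:
drive_tool:
  linear:
    - [0, 0.05, 0.3]
    - [0, 0.05, 0.8]
    - [0, 0.05, 1.5]
    - [0, 0.05, 2.2]
    - [0, 0.05, 2.9]
    - [0, 0.05, 3.6]
    - [0, 0.05, 4.3]
    - [0, 0.05, 5.0]
    - [0, 0.05, 5.5]
    - [0, 0.05, 5.5]
  rot:
    - [0, 0, 0]
    - [0, 0, 0]
    - [0, 0, 0]
    - [0, 0, 0]
    - [0, 0, 0]
    - [0, 0, 0]
    - [0, 0, 0]
    - [0, 0, 0]
    - [0, 0, 0]
    - [0, 0, 0]
  fingers: [1, 1, 1, 1, 1, 1, 1, 1, 1, 1]

```text
t: 8.55
position: [0.6021, 0.0669, 0.1137]
eef_rot: [-1.569, 0.069, -0.074]
ft_force: [-3.0, 0.8, 8.0]
opening: 0.004
```

Run:
```python
from h import *
d=grab('wrist','w5.png'); o,R,p=pose(); print(p,o['ft_force'])
```

```text
[0.60204474 0.06669609 0.11372686] [-3.14536478  1.40120596  7.88236179]
```

View pics/w5.png

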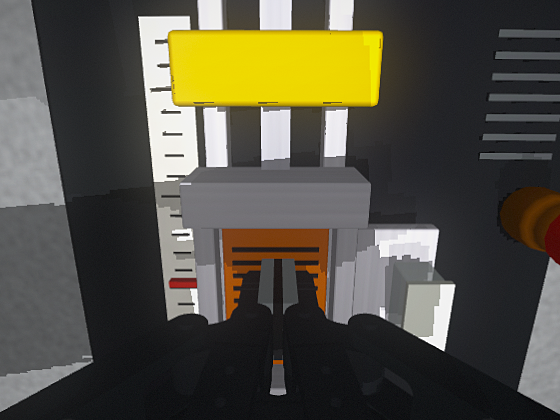

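Yellow stop (rows 30–105) is ahead of the block face (row ~168), with about 26 mm left. I make the final approach slowly, with a slight overdrive and the plate kept pressed.

Call:
drive_tool:
  linear:
    - [0, 0.05, 0.3]
    - [0, 0.1, 0.7]
    - [0, 0.1, 1.1]
    - [0, 0.1, 1.5]
    - [0, 0.1, 1.8]
    - [0, 0.1, 2.1]
    - [0, 0.1, 2.3]
    - [0, 0.1, 2.5]
    - [0, 0.1, 2.7]
    - [0, 0.1, 2.8]
  rot:
    - [0, 0, 0]
    - [0, 0, 0]
    - [0, 0, 0]
    - [0, 0, 0]
    - [0, 0, 0]
    - [0, 0, 0]
    - [0, 0, 0]
    - [0, 0, 0]
    - [0, 0, 0]
    - [0, 0, 0]
  fingers: [1, 1, 1, 1, 1, 1, 1, 1, 1, 1]

```text
t: 9.6
position: [0.6048, 0.0942, 0.1136]
eef_rot: [-1.57, 0.069, -0.075]
ft_force: [-2.5, -6.6, 8.9]
opening: -0.006
```

Run:
```python
from h import *
d=grab('wrist','w6.png'); o,R,p=pose(); print(p,o['ft_force'])
```

```text
[0.60480979 0.0941791  0.11355991] [-3.70786506 -4.04828561  8.16877216]
```

View pics/w6.png

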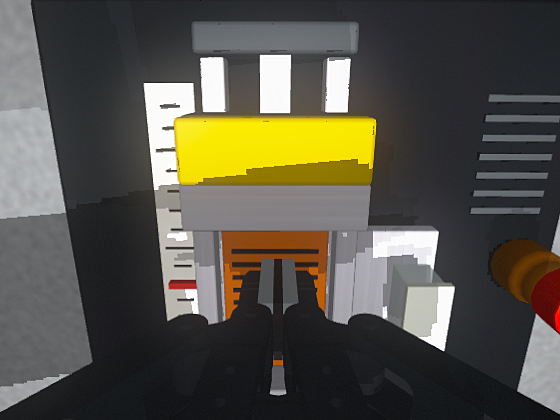

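Contact: along-rail force rose from about 1 N to 4–7 N, and the picture shows the block at the stop. I lift straight up.

Call:
drive_tool:
  linear:
    - [0, -0.2, 0]
    - [0, -0.5, 0]
    - [0, -1, 0]
    - [0, -2, 0]
    - [0, -4, 0]
    - [0, -6, 0]
    - [0, -8, 0]
    - [0, -10, 0]
    - [0, -11, 0]
    - [0, -11, 0]
  rot:
    - [0, 0, 0]
    - [0, 0, 0]
    - [0, 0, 0]
    - [0, 0, 0]
    - [0, 0, 0]
    - [0, 0, 0]
    - [0, 0, 0]
    - [0, 0, 0]
    - [0, 0, 0]
    - [0, 0, 0]
  fingers: [1, 1, 1, 1, 1, 1, 1, 1, 1, 1]

```text
t: 10.65
position: [0.6049, 0.0943, 0.2251]
eef_rot: [-1.57, 0.067, -0.077]
ft_force: [-0.1, 0.0, -0.3]
opening: -0.004
```

Run:
```python
from h import *
d=grab('wrist','w7.png'); o,R,p=pose(); print(p,o['ft_force'])
```

```text
[0.60445428 0.09422954 0.22376067] [-0.27153148 -0.21434553  0.5007561 ]
```

View pics/w7.png

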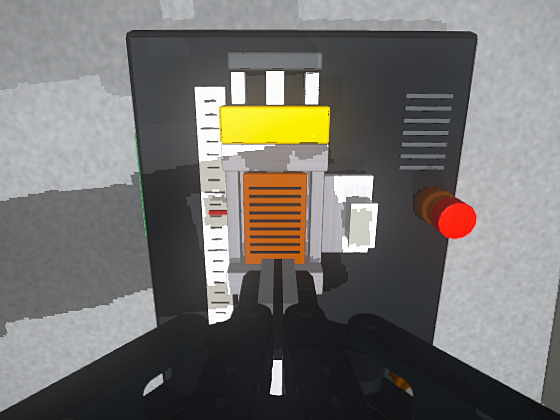

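The shuttle's end block (rows 143–172) sits right at the stop (rows 107–143), and the plate is up. I move clear and re-measure the spacing.

Call:
drive_tool:
  linear:
    - [0, -0.5, -1]
    - [0, -1.5, -2.5]
    - [0, -2.5, -4]
    - [0, -3, -4.5]
    - [0, -3, -4.5]
    - [0, -3, -4.5]
    - [0, -3, -4.5]
    - [0, -3, -4.5]
    - [0, -3, -4.5]
    - [0, -3, -4.5]
  rot:
    - [0, 0, 0]
    - [0, 0, 0]
    - [0, 0, 0]
    - [0, 0, 0]
    - [0, 0, 0]
    - [0, 0, 0]
    - [0, 0, 0]
    - [0, 0, 0]
    - [0, 0, 0]
    - [0, 0, 0]
  fingers: [1, 1, 1, 1, 1, 1, 1, 1, 1, 1]

```text
t: 11.7
position: [0.6002, 0.0497, 0.2536]
eef_rot: [-1.57, 0.068, -0.075]
ft_force: [-0.7, -0.6, 0.0]
opening: 0.004
```

Run:
```python
from h import *
d=grab('wrist','w8.png'); im=d['image']; hsv=cv2.cvtColor(im,cv2.COLOR_RGB2HSV); C={}
for c,lo,hi,z in [('orange',(4,130,70),(17,255,255),.098),('yellow',(20,130,70),(33,255,255),.108)]:
    m=cv2.inRange(hsv,lo,hi); m=cv2.morphologyEx(m,cv2.MORPH_CLOSE,np.ones((9,9)))
    k,l,s,ce=cv2.connectedComponentsWithStats(m); i=1+np.argmax(s[1:,4])
    cs=cv2.findContours((l==i).astype(np.uint8),0,2)[0][0]
    r=cv2.minAreaRect((cast(d,cs.reshape(-1,2),z)[:,:2]*1000).astype(np.float32)); C[c]=np.array(r[0]); print(c,s[i],r)
print(np.linalg.norm(C['yellow']-C['orange']))
cv2.imwrite('pics/w8c.png',cv2.resize(im[30:230,180:400,::-1],None,fx=3,fy=3,interpolation=2))
grab('side','s8.png')
```

```text
orange [ 246  104   61   91 5319] ((603.44580078125, 83.52293395996094), (67.24842071533203, 43.5745735168457), 84.53190612792969)
yellow [ 223   34  106   39 3945] ((609.5330200195312, 149.86216735839844), (23.730667114257812, 69.73094177246094), 84.46346282958984)
66.61792646088038
```

View pics/w8c.png

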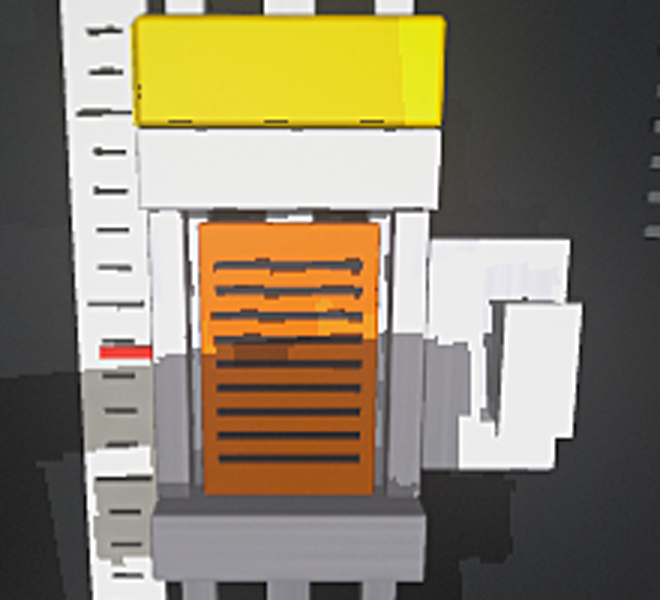

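View pics/s8.png

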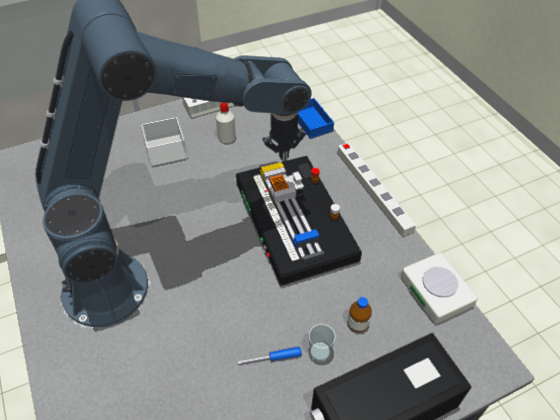

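Spacing is 66.6 mm against 67 mm nominal, with no visible gap. The jars and loose items are where they were.

```bash
python3 -c "
from bench import manip; print(manip.hand_in())"
```

```text
the job is handed in; nothing more can be done
None
```

The shuttle now rests against the yellow stop with its brake back on, and I handed the job in at about 12 s of the 38 s allowed.

- **Press and push:** I pressed the orange plate about 3 mm with shut fingertips (about 8 N) and pushed the shuttle about 117 mm. It moved with the tip without slipping. At the stop the along-rail force rose from about 1 N to 4–7 N.
- **Release:** I lifted straight up and moved clear, to about 135 mm above the plate.
- **Last checks:** The middles of the plate and the stop measured 66.6 mm apart, against 67 mm nominal, and no gap shows. The plate is up by eye in the pictures; I did not measure its height. The wrist force is about zero, and the jars, bottles and other loose things look unmoved.
- **One oddity:** While pressing there was a steady 3–5 N sideways force across the rails, which I left alone; it vanished on lifting. No check failed.

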